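# Load the bathhouse dosing pot and lock its bayonet cap

## Robot

A 6-joint arm with a two-finger parallel gripper is mounted at the origin on the work surface. World frame = base frame: x ahead of the robot, y to its left, z up, the work surface at z = 0. Lengths are in mm, angles in rad, forces in N, time in s.
With the tool pointing down it reaches from about 325 to 925 mm from the base axis. Payload 3.1 kg.
Tool frame: the origin (TCP) lies at the very end of the fingers, on their centre line; the grasp point (between the pads) lies 19 mm behind it; x points along the fingers, y is the direction in which the jaws open and shut, and the axes are right-handed (so a half turn about x gives the same grasp; the last joint's range is limited). The gripper opens to 85 mm and grips with 20 to 120 N. Pads are 22 mm wide; open, the fingers measure 114 mm over their backs; the gripper's body (76 mm by 85 mm) begins 54 mm behind the grasp point. The pads swing forward as they close: fully open they stand 13 mm farther back than shut.
Start: joints at [-1.387, 0.217, 1.613, -0, 1.311, -0.112], TCP at [182.212, -597.861, 231.3] pointing down, gripper open.
Joint ranges: [-2.75, 2.75], [-0.78, 2.1], [0.31, 2.55], [-1.13, 4.27], [0.13, 2.63], [-2.58, 2.58]. Speed limits (rad/s): [2.79, 2.79, 3.14, 3.14, 3.14, 3.14].

## Interface

Orientations are given as a 3x3 rotation matrix whose columns are the frame's x, y, z axes.
In Python, from plant import * gives the robot as it stands.
- The arm moves only by the tool servo_tool, never from a script. Its argument "commands" is one flat list of numbers, 4 for each row, row after row: the shift along the tool's x, y, z each as a share of 0.3 m, from -1 to 1, then the turn about the tool's x as a share of pi rad, from -1 to 1. In form: [dx, dy, dz, yaw, dx, dy, dz, yaw, ...]. A call has exactly 5 rows; each row is the pose to reach, as a shift and turn from the pose measured when the call began, along the tool's axes at that moment, turning the shorter way round; what a row does not reach only later rows make up. A row lasts 1/8 s, in which the tool goes at most 62.5 mm and 10.7 degrees, less where a joint would pass 70% of its speed; a pose out of reach is approached as far as the arm can. A call with a number of a shift or a turn outside -1 to 1 is refused whole. A call with a gripper value outside its range is refused whole. "jaw" is the closure, from 0 (fully open) to 1 (shut), set as the call begins (left out, the last holds). The fingers move at their own pace and stop on an object; "force" is the grip in N (left out, the last holds). Time passes only in rows, so rows that repeat a pose let the fingers close, or fill a call up. It gives the time, the measured TCP pose, the force and the opening at its end, in the units of the state.
- get_obs(): the state, without advancing time (a new reading comes with each control period).
- camera(name): name is "scene" or "top" or "wrist"; returns the picture (400x640x3 uint8, red, green, blue); there is no depth.
- calibration(name): a dict with "fovy" (degrees; the focal length in pixels is half the picture's height over the tangent of half this angle, whatever the lens; pixels are square), "cx", "cy" (the principal point, pixels), "rvec" (rotation vector, rad) and "tvec" (3), from world to camera coordinates, as OpenCV has them. Camera axes: x right, y down, z forward; pixel columns grow to the right and rows downward; lengths in mm; the calibration is good to about 2 mm. A picture is of the moment at which its call begins: read the wrist's pose just before it. calibration takes no time and is no camera call; for the wrist camera it gives the pose at the moment of the call.
- hand_in(): hands the job in, once; it reports no verdict.
Trained networks look in the newest picture that a camera, given by its name, has taken for a name from the list of things; names that differ only in an ending like _2 or _b are one class to them, and where a whole thing is asked for, a point or a joint stands for the part that bears it (a point fixed in the world has none). Each returns a list of dicts, best first, with "p" (0 to 1); they miss things now and then, are a little off and sometimes report something else, mostly with a low value. They report only what shows in the picture. A call takes as long as a camera call. They do not tell look-alikes from the thing itself.
- outline_of(camera, target): "region" (400x640 bool, what is visible of it) and "box" ([left, top, right, bottom] in pixels, round what is visible of it).
The state is a dict: "clock": time; "q": joint angles; "qvel": joint speeds; "effort": joint torques, N m; "ee_pos": TCP position; "orientation": TCP orientation; "wrist_force": force on the tool from outside, world axes, zero at the start; "torque": the same for the moment, N m; "opening": finger opening in mm.
Only numpy, scipy, OpenCV 4.12 (cv2) and the standard library are available. Lean on these libraries where they do the work, as an engineer would, in place of code of your own. Each camera call takes 0.05 s, during which the arm holds its last target.

## Task

Put the round white tablet into the dosing pot so that it lies flat in the middle well, then close the pot with its cap: lower the cap's two lugs through the two gaps in the collar, push it down against the spring, turn it clockwise (seen from above) about a quarter turn to the stop, and let it spring up so that it is locked. Then let go, and leave the crate, cup, jar and ladle where they stand.

Things in the scene. Friction and masses are not known exactly. Their poses are not given: they have to be found in the camera images.
- pot: Grey round dosing pot fixed to the table: 94 mm outer diameter, 70 mm high, on a flange 128 mm wide, 6 mm thick. Origin on its axis at table height, z up. In its top an aluminium bayonet collar, bore 62 mm, lip at heights 64 to 70 mm, with two opposite gaps (gates, 23 mm wide, out to 42 mm radius) on the pot's own +x and -x axis. In its middle a well 56 mm wide for the tablet.
- collar (a point): Pot's axis at the collar's top, 70 mm high; axes as the pot's. Under the lip a channel, floor at 54 mm, lets the lugs pass only clockwise (seen from above) from the gates. From about 1 rad on, the lip's underside steps up from 64 to 67 mm: a locking pocket; a stop ends the turn 1.49 rad from the gates' middle. Released anywhere 1.28 to 1.47 rad from the gates, the cap springs up locked.
- follower (a joint): Dark spring plate in the well, on which the tablet lies; value: m pushed down, 0 = free, its top 42 mm above the table. The spring pushes up 4 N at 0 and 11 N at 0.012. The cap bears on the tablet; without the tablet no spring force reaches it.
- cap_center (a point): Loose bayonet cap, 0.13 kg, 48 mm high, standing lugs down; point at its centre, 24 mm above its underside, z up. Aluminium disc 56 mm wide, 14 mm thick; two lugs at its foot, 12 mm wide, 6 mm thick, along its own +x and -x, 75 mm over the tips; above the disc a black grip bar along x in line with the lugs: 50 mm long, 14 mm thick (y), 34 mm high. Half a turn gives the same cap.
- cap_foot (a point): Middle of the cap's underside. Over the pot it is 66 mm above the table when the cap meets the loaded tablet; it must be pushed below 58 mm (54 is the bottom; aim at 56) before the lugs can turn under the lip, and springs up to about 61 mm when locked.
- tablet_center (a point): Loose white tablet, an upright disc 44 mm in diameter, 24 mm high, 66 g; point at its centre, 12 mm above its underside; 54 mm above the table once loaded on the free follower. Fingers holding it do not fit down into the bore: hold it by its upper 11 mm, lower it centred into the bore and let it drop the last 20 mm into the well.
- cup: Bystander: yellow plastic measuring cup with a handle, 80 mm in diameter, 80 mm high; origin under its centre.
- jar: Bystander: small glass jar with a twist cap, 60 mm in diameter, 85 mm high; origin under its centre.
- ladle: Bystander: aluminium ladle lying on the table; origin under its bowl (74 mm in diameter, 28 mm high), handle 240 mm along its -x.
- crate: Bystander: fixed plastic crate with a sliding lid, 280 x 202 mm, 125 mm high; origin under its centre.
Not all that is in view belongs to the job. Of the things that look like the part that bears tablet_center, take the one that is farthest from the robot's base at the start.

How it is judged:
By the outcome, as a careful person would: the job done as asked, in the order asked, and still so for the second after the job is handed in, with the robot touching nothing.
It also fails if it takes over 58 s, if anything falls off the work surface, if the arm or the gripper's body presses on something with over 40 N, if the wrist force passes 120 N, or if a joint passes its speed limit or range.

## Working session

There is one attempt and no reset: what is moved stays moved. The work goes in short steps, Python scripts to look and compute and a tool call to move; the robot and the scene stay as the last step left them, time stands still between calls to the robot, and variables do not carry over. Pictures are saved under pics/ and viewed, and the job is handed in when it is done.

Besides the shell and the picture viewer there is one more tool, called by a JSON object that holds its "fn" and its "kwargs". servo_tool: Moves the arm, as the interface text tells. Shift numbers are shares of 0.3 m and turn numbers shares of pi rad, none past 1 either way. Its arguments: {"type":"object","properties":{"commands":{"type":"array","items":{"type":"number","minimum":-1,"maximum":1}},"jaw":{"type":"number"},"force":{"type":"number"}},"required":["commands"]}

```bash
mkdir -p pics; ls; python3 - <<'E'
from plant import *
import cv2
for n in("scene","top","wrist"):
    im=camera(n); cv2.imwrite(f"pics/{n}0.png",im[:,:,::-1]); print(n,calibration(n))
o=get_obs(); print(o)
E
```

```text
pics
scene {'fovy': 55.79961945185114, 'cx': 319.9782902256582, 'cy': 199.79253904917346, 'rvec': array([ 1.36304798,  2.09406253, -0.97848656]), 'tvec': array([ 264.38658395, -245.87914717, 1452.67174142])}
top {'fovy': 46.53577953395305, 'cx': 317.15219226983686, 'cy': 197.1899629521727, 'rvec': array([ 2.12408827, -2.18647487,  0.11684151]), 'tvec': array([ -21.07226806,  543.86791761, 1226.86073154])}
wrist {'fovy': 58.060428509437116, 'cx': 321.7260860040517, 'cy': 204.79239287003915, 'rvec': array([-2.34650314,  1.73544013,  0.23529802]), 'tvec': array([-624.97048325,  -34.99641318,  377.66106667])}
{'clock': 0.15, 'q': array([-1.38723335e+00,  2.17578641e-01,  1.61461354e+00,  2.54599421e-05,
        1.31130396e+00, -1.12186010e-01]), 'qvel': array([-0.00067933, -0.0043355 , -0.00608119,  0.00155316,  0.0002358 ,
       -0.0016698 ]), 'effort': array([ 1.15147936e-04, -3.97447157e+01, -3.04413521e+01, -1.58003772e-04,
        5.83825400e-03, -2.31316108e-05]), 'ee_pos': array([ 182.07879414, -597.21691858,  230.24456426]), 'orientation': array([[-3.23257127e-04,  2.91449825e-01, -9.56586063e-01],
       [ 1.87600182e-03, -9.56584253e-01, -2.91449907e-01],
       [-9.99998188e-01, -1.88877045e-03, -2.37537723e-04]]), 'wrist_force': array([ 0.58043693, -0.88874909, -0.06566213]), 'torque': array([-0.01794192,  0.05180334,  0.04275909]), 'opening': 85.35257388065698}
```

View pics/scene0.png

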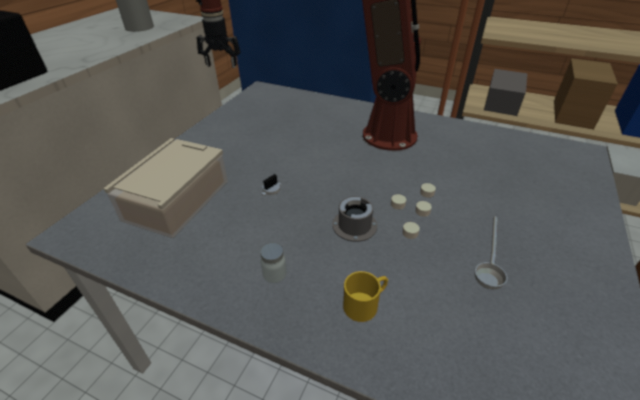

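View pics/top0.png

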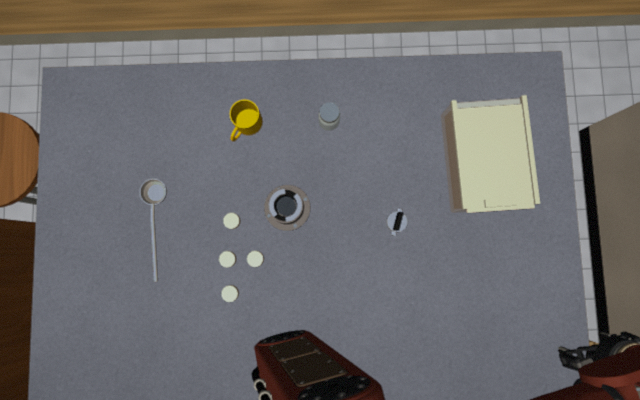

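View pics/wrist0.png

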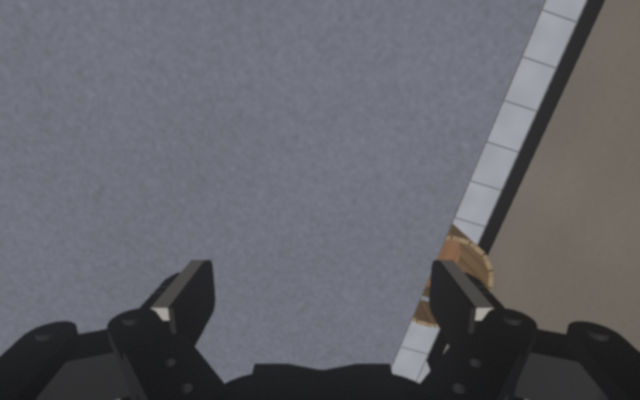

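Tablet candidates in the top image: (231,220), (227,259), (255,259), (230,293). In the scene image they are at (411,229), (424,208), (399,200) and (428,189). Top (231,220) looks farthest from the base, so I'll measure that.

```bash
cat > h.py <<'E'
from plant import *
import numpy as np, cv2
def K(c): 
    f=200/np.tan(np.radians(c["fovy"]/2)); return np.array([[f,0,c["cx"]],[0,f,c["cy"]],[0,0,1.]])
def ray(c,uv,z):
    R=cv2.Rodrigues(c["rvec"])[0]; C=-R.T@c["tvec"]
    d=R.T@np.linalg.inv(K(c))@np.array([uv[0],uv[1],1.])
    return C+d*(z-C[2])/d[2]
def proj(c,P):
    return cv2.projectPoints(np.array(P,float).reshape(-1,1,3),c["rvec"],c["tvec"],K(c),None)[0].reshape(-1,2)
def cen(r):
    ys,xs=np.nonzero(r); return xs.mean(),ys.mean()
E
python3 - <<'E'
from h import *
im=camera("top"); c=calibration("top")
for n,z in (("tablet_center",20),("cap_center",24),("pot",35),("cup",40),("jar",42),("crate",125),("ladle",10)):
    for o in outline_of("top",n)[:6]:
        u=cen(o["region"]); p=ray(c,u,z); print(n,round(o["p"],2),np.round(u,1),np.round(p,1),round(np.hypot(*p[:2]),1),o["box"],o["region"].sum())
big=cv2.resize(im[170:310,210:420],None,fx=3.8,fy=3.8,interpolation=cv2.INTER_CUBIC)
cv2.imwrite("pics/topc.png",big[:,:,::-1])
E
```

```text
tablet_center 0.72 [231.7 221.1] [485.9 197.8  20. ] 524.7 [223.6, 210.1, 244.9, 229.7] 247
tablet_center 0.69 [227.1 258.9] [384.1 210.9  20. ] 438.2 [218.7, 251.4, 235.3, 267.0] 245
tablet_center 0.69 [230.4 293.3] [292.7 202.6  20. ] 356.0 [222.8, 286.3, 237.7, 300.7] 196
tablet_center 0.48 [255.3 258.5] [383.  134.6  20. ] 406.0 [248.4, 251.2, 266.3, 265.7] 220
cap_center 0.69 [396.9 221. ] [ 472.9 -250.3   24. ] 535.0 [384.1, 208.8, 407.8, 235.9] 385
cap_center 0.34 [489.8 155.7] [ 644.6 -513.    24. ] 823.8 [439.6, 93.6, 539.3, 213.0] 9807
pot 0.95 [287.1 207.6] [517.   44.9  35. ] 518.9 [264.0, 182.7, 312.2, 229.6] 1608
cup 0.89 [245.2 118.8] [764.9 154.8  40. ] 780.4 [229.7, 98.5, 264.5, 143.8] 1068
cup 0.26 [287.3 207.6] [516.4  44.   40. ] 518.2 [265.8, 182.6, 313.6, 229.4] 1673
jar 0.81 [328.9 116.4] [763.8 -75.4  42. ] 767.5 [318.0, 104.8, 341.9, 132.2] 506
crate 0.71 [489.9 155.5] [ 624.9 -475.8  125. ] 785.4 [438.9, 97.0, 540.8, 214.1] 9906
ladle 0.98 [153.4 209.1] [526.  415.9  10. ] 670.5 [142.2, 177.1, 164.4, 283.6] 799
```

View pics/topc.png

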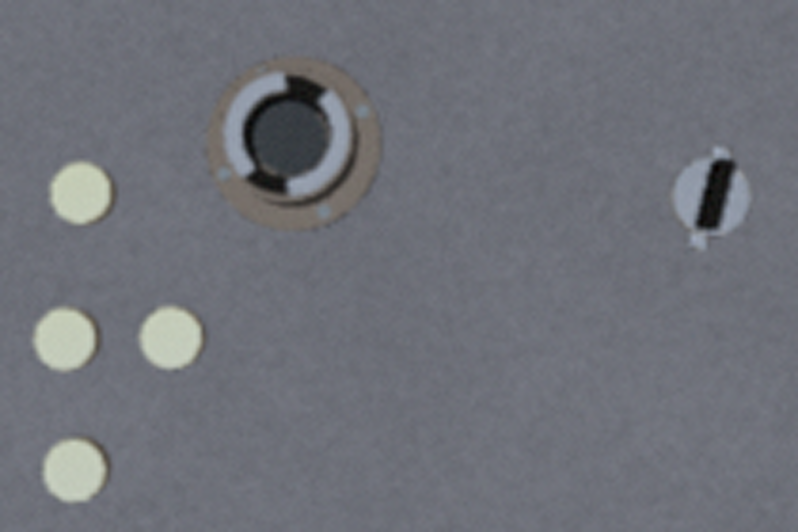

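The tablet farthest from the base is the one at top px (231,220), about 525 mm away (the others are 438, 406 and 356 mm). The crop shows it at (81,193), with the pot gates at about (305,88) and (268,182) and the cap lugs at (721,152) and (698,241).

```bash
cat >> h.py <<'E'
def plan(xyz,psi=None):
    """commands for target TCP xyz (mm), tool-y angle psi"""
    o=get_obs(); R=o["orientation"]; d=R.T@(np.array(xyz,float)-o["ee_pos"])
    cur=np.arctan2(R[1,1],R[0,1]); t=0
    if psi is not None: t=-((psi-cur+np.pi)%(2*np.pi)-np.pi)
    print("clock %.2f pos"%o["clock"],np.round(o["ee_pos"],1),"psi %.3f q6 %.2f q1 %.2f"%(cur,o["q"][5],o["q"][0]),"open %.1f"%o["opening"],"F",np.round(o["wrist_force"],1))
    print("cmd",np.round(d/300,4),round(t/np.pi,4),"rows",round(np.linalg.norm(d)/62.5,1),round(abs(np.degrees(t))/10.7,1))
E
python3 - <<'E'
from h import *
o=get_obs();c=calibration("wrist");R=cv2.Rodrigues(c["rvec"])[0];C=-R.T@c["tvec"]
print("cam in tool",o["orientation"].T@(C-o["ee_pos"]), "view dir", o["orientation"].T@R[2])
t=calibration("top")
s=3.8
def w(x,y,z): return ray(t,(210+(x+.5)/s-.5,170+(y+.5)/s-.5),z)
a,b=w(305,86,70),w(268,184,70);print(a,b,(a+b)/2,np.arctan2(*(a-b)[1::-1]))
a,b=w(721,150,6),w(698,241,6);print(a,b,(a+b)/2,np.arctan2(*(a-b)[1::-1]))
plan((486,198,230),0.3)
E
```

```text
cam in tool [-142.16963527    0.88565166  -66.63105364] view dir [9.64449869e-01 4.42031355e-04 2.64265502e-01]
[553.68023238  34.16168247  70.        ] [486.49666548  61.06330314  70.        ] [520.08844893  47.6124928   70.        ] -0.38086809628319196
[ 506.46531878 -261.58430144    6.        ] [ 441.31034737 -241.86092725    6.        ] [ 473.88783308 -251.72261435    6.        ] -0.2939455726377464
clock 0.55 pos [ 182.2 -597.9  231.3] psi -1.275 q6 -0.11 q1 -1.39 open 85.2 F [-1.4 -1.   0. ]
cmd [ 0.0043 -2.2425 -1.742 ] -0.5013 rows 13.6 8.4
```

{"fn": "servo_tool", "kwargs": {"commands": [0, -0.82, -0.64, -0.297, 0, -0.82, -0.64, -0.297, 0, -0.82, -0.64, -0.297, 0, -0.82, -0.64, -0.297, 0, -0.82, -0.64, -0.297], "jaw": 0, "force": 60}}

```text
clock: 1.18
ee_pos: [294.7, -304.8, 231.6]
orientation: [[0.001, 0.944, -0.33], [-0.001, -0.33, -0.944], [-1.0, 0.001, 0.0]]
wrist_force: [0.5, 0.1, 0.7]
opening: 85.6
```

```bash
python3 -c "
from h import *
plan((486,198,200),1.2)"
```

```text
clock 1.18 pos [ 294.7 -304.8  231.6] psi -0.337 q6 -0.63 q1 -0.97 open 85.6 F [0.5 0.1 0.7]
cmd [ 0.1048  0.0483 -1.7927] -0.4891 rows 8.6 8.2
```

{"fn": "servo_tool", "kwargs": {"commands": [0.03, 0.03, -1.0, -0.3, 0.03, 0.03, -1.0, -0.3, 0.03, 0.03, -1.0, -0.3, 0.03, 0.03, -1.0, -0.3, 0.03, 0.03, -1.0, -0.3]}}

```text
clock: 1.8
ee_pos: [402.9, -22.5, 223.1]
orientation: [[0.003, 0.824, 0.567], [-0.001, 0.567, -0.824], [-1.0, 0.002, 0.003]]
wrist_force: [0.9, -1.2, -0.1]
opening: 85.9
```

```bash
python3 -c "
from h import *
plan((486,198,180),1.2)"
```

```text
clock 1.80 pos [402.9 -22.5 223.1] psi 0.603 q6 -0.83 q1 -0.23 open 85.9 F [ 0.9 -1.2 -0.1]
cmd [ 0.1436  0.6447 -0.4487] -0.1901 rows 3.8 3.2
```

{"fn": "servo_tool", "kwargs": {"commands": [0.143, 0.645, -0.449, -0.19, 0.143, 0.645, -0.449, -0.19, 0.143, 0.645, -0.449, -0.19, 0.143, 0.645, -0.449, -0.19, 0.143, 0.645, -0.449, -0.19]}}

```text
clock: 2.42
ee_pos: [486.1, 201.0, 179.2]
orientation: [[0.002, 0.358, 0.934], [-0.001, 0.934, -0.358], [-1.0, -0.0, 0.002]]
wrist_force: [-0.6, -0.3, -0.5]
opening: 85.7
```

```bash
python3 -c "
from h import *
o=get_obs();c=calibration('wrist');im=camera('wrist');cv2.imwrite('pics/w1.png',im[:,:,::-1])
print(o['ee_pos'],o['orientation'])
for t in outline_of('wrist','tablet_center'):
    u=cen(t['region']);print(t['p'],u,t['box'],ray(c,u,20),t['region'].sum())
print(proj(c,[[520,48,70],[486,198,24]]))
"
```

```text
[486.06512183 200.97732453 179.22167678] [[ 1.60735056e-03  3.58259575e-01  9.33620637e-01]
 [-9.08199674e-04  9.33621981e-01 -3.58258527e-01]
 [-9.99998296e-01 -2.72066912e-04  1.82602905e-03]]
0.92 (np.float64(201.49424433717044), np.float64(95.73226884515411)) [171.2, 65.6, 233.4, 122.8] [382.16764908 136.75985696  20.        ] 2693
0.75 (np.float64(286.9312384473198), np.float64(61.348243992606285)) [258.4, 32.8, 314.2, 91.8] [382.80591709 210.45692124  20.        ] 2705
0.69 (np.float64(320.2247244849066), np.float64(186.14566363200765)) [296.6, 159.4, 344.9, 212.9] [485.21498915 199.03443975  20.        ] 2087
[[156.16659619 307.51902107]
 [319.39234182 188.44137985]]
```

View pics/w1.png

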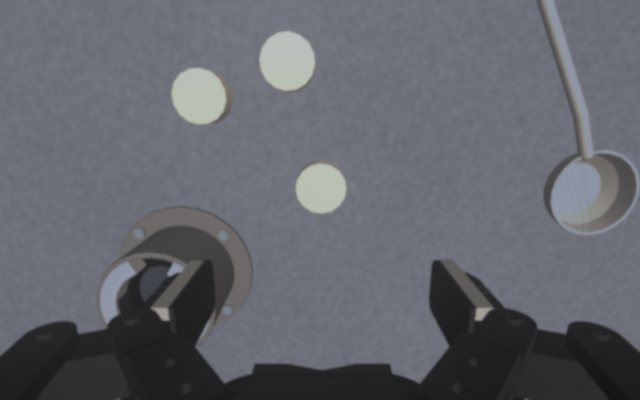

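The wrist view shows the chosen tablet at (320,187), two look-alikes at (200,96) and (287,61), and the pot behind the left finger. I'll refine the tablet centre by thresholding its top face.

```bash
python3 -c "
from h import *
c=calibration('wrist');im=cv2.imread('pics/w1.png').astype(int)
sub=im[150:225,280:360]
m=(sub[:,:,2]-sub[:,:,0]>10)&(sub.sum(2)>470)
m=m.astype(np.uint8)
n,l,s,ce=cv2.connectedComponentsWithStats(m);k=1+s[1:,4].argmax();print(s[k],ce[k])
cn=max(cv2.findContours((l==k).astype(np.uint8),0,1)[0],key=len);e=cv2.fitEllipse(cn);print(e)
u=np.array(e[0])+[280,150];print(u,ray(c,u,24))
p=ray(c,u,24)
plan((p[0],p[1],9),1.2)
"
```

```text
Traceback (most recent call last):
ValueError: attempt to get argmax of an empty sequence
```

```bash
python3 -c "
from h import *
c=calibration('wrist');im=cv2.imread('pics/w1.png').astype(int)
print(im[187,320],im[220,320],im[163,320],im[160,320])
sub=im[150:225,280:360]
m=(sub[:,:,1]-sub[:,:,0]>8)&(sub.sum(2)>430)
m=m.astype(np.uint8)
n,l,s,ce=cv2.connectedComponentsWithStats(m);k=1+s[1:,4].argmax();print(s[k],ce[k])
cn=max(cv2.findContours((l==k).astype(np.uint8),0,1)[0],key=len);e=cv2.fitEllipse(cn);print(e)
u=np.array(e[0])+[280,150];print(u,ray(c,u,24))
p=ray(c,u,24)
plan((p[0],p[1],9),1.2)
"
```

```text
[177 192 185] [120 111 109] [146 155 156] [111 116 121]
[  16   13   50   50 1917] [40.38288993 38.09598331]
((40.39067077636719, 38.08632278442383), (47.820655822753906, 49.250003814697266), 104.52289581298828)
[320.39067078 188.08632278] [485.79437067 195.86902595  24.        ]
clock 2.52 pos [485.7 198.2 179.9] psi 1.201 q6 -0.94 q1 0.26 open 85.2 F [ 0.3 -0.8  0.7]
cmd [ 0.5697 -0.0065  0.0017] 0.0003 rows 2.7 0.0
```

{"fn": "servo_tool", "kwargs": {"commands": [0.2, 0.001, 0, 0, 0.4, 0.001, 0, 0, 0.52, 0.001, 0, 0, 0.57, 0.001, 0, 0, 0.57, 0.001, 0, 0]}}

```text
clock: 3.15
ee_pos: [486.0, 197.2, 8.9]
orientation: [[0.001, 0.363, 0.932], [-0.002, 0.932, -0.363], [-1.0, -0.002, 0.002]]
wrist_force: [-0.7, 0.4, -0.1]
opening: 85.4
```

```bash
python3 -c "
from h import *
im=camera('wrist');cv2.imwrite('pics/w2.png',im[:,:,::-1])
plan((486,198.6,9),1.2)
"
```

```text
clock 3.20 pos [487.3 197.7  10.2] psi 1.200 q6 -0.94 q1 0.25 open 85.4 F [-0.2 -0.8  0. ]
cmd [ 0.0038  0.0013 -0.005 ] -0.0001 rows 0.0 0.0
```

View pics/w2.png

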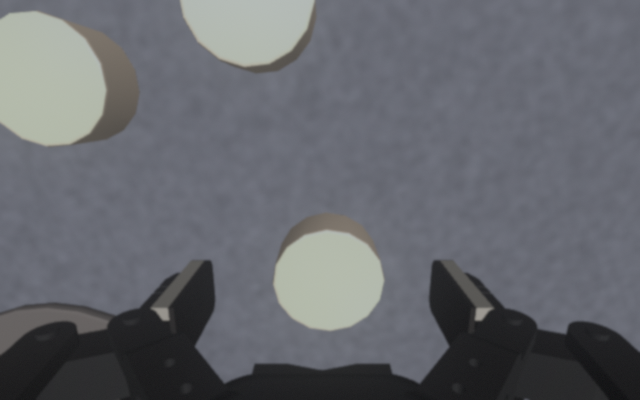

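The tablet sits between the fingers, its top face centred at about (329,281), with the finger midline at 322.

```bash
python3 -c "
from h import *
c=calibration('wrist');o=get_obs();p=ray(c,(328.5,280.5),24);print(p, o['ee_pos'],o['orientation'].T@(p-o['ee_pos']))
"
```

```text
[487.50733518 199.67892077  24.        ] [487.25664734 197.7084969   10.15216284] [-13.84983109   1.92660113  -0.42236886]
```

{"fn": "servo_tool", "kwargs": {"commands": [0.003, 0.006, -0.001, 0, 0.003, 0.006, -0.001, 0, 0.003, 0.006, -0.001, 0, 0.003, 0.006, -0.001, 0, 0.003, 0.006, -0.001, 0], "jaw": 1, "force": 40}}

```text
clock: 3.82
ee_pos: [489.2, 199.9, 11.1]
orientation: [[0.007, 0.362, 0.932], [-0.001, 0.932, -0.362], [-1.0, 0.002, 0.007]]
wrist_force: [-0.5, -0.6, 5.5]
opening: 42.0
```

```bash
python3 -c "
from h import *
im=camera('wrist');cv2.imwrite('pics/w3.png',im[:,:,::-1])
im=camera('scene');cv2.imwrite('pics/s3.png',cv2.resize(im[150:280,330:520],None,fx=4,fy=4,interpolation=2)[:,:,::-1])
plan((520,48,150),1.2)
"
```

```text
clock 3.92 pos [489.1 200.   11.1] psi 1.200 q6 -0.94 q1 0.26 open 42.5 F [-0.9 -0.9  5.2]
cmd [-0.4618 -0.4342  0.2825] 0.0 rows 3.3 0.0
```

View pics/w3.png

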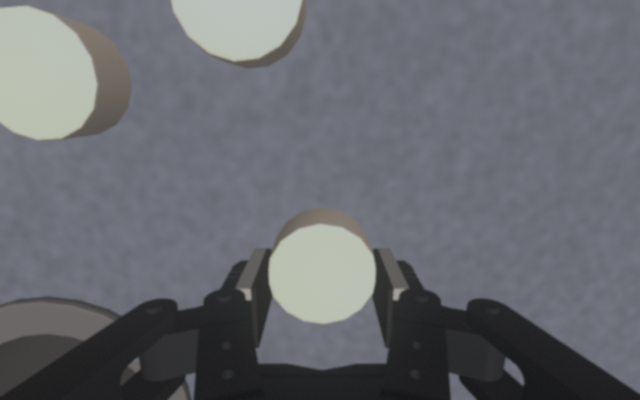

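View pics/s3.png

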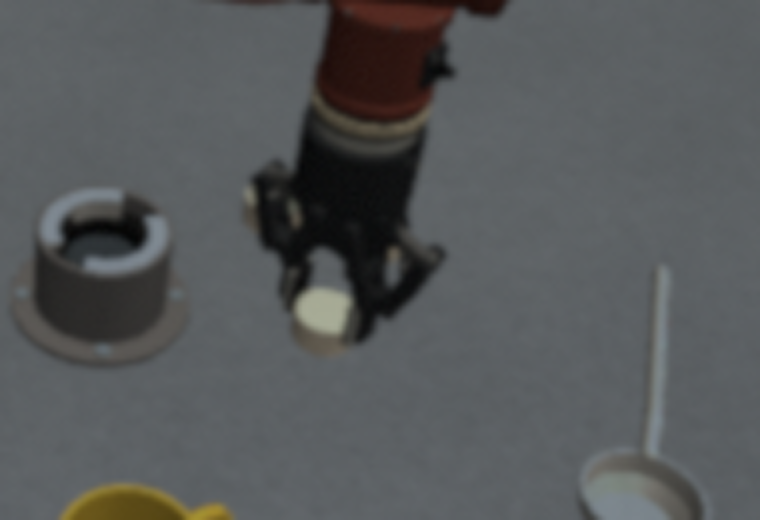

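Grip is on (42 mm); the pads hold the upper part of the tablet and the tips are about 5 mm behind the TCP. Lifting, then going to a look pose beside the pot.

{"fn": "servo_tool", "kwargs": {"commands": [-0.2, 0, 0, 0, -0.4, 0, 0, 0, -0.5, -0.1, 0.1, 0, -0.5, -0.3, 0.3, 0, -0.5, -0.45, 0.416, 0], "force": 40}}

```text
clock: 4.55
ee_pos: [551.6, 43.7, 163.4]
orientation: [[0.01, 0.361, 0.933], [-0.001, 0.933, -0.361], [-1.0, 0.003, 0.01]]
wrist_force: [1.1, 0.7, -0.9]
opening: 42.3
```

```bash
python3 -c "
from h import *
plan((557,33,160),1.2)
"
```

```text
clock 4.55 pos [551.6  43.7 163.4] psi 1.202 q6 -1.25 q1 -0.05 open 42.3 F [ 1.1  0.7 -0.9]
cmd [ 0.0116 -0.027   0.0295] 0.0006 rows 0.2 0.0
```

{"fn": "servo_tool", "kwargs": {"commands": [0.01, -0.02, 0.03, 0, 0.01, -0.02, 0.03, 0, 0.01, -0.02, 0.03, 0, 0.01, -0.02, 0.03, 0, 0.01, -0.02, 0.03, 0]}}

```text
clock: 5.18
ee_pos: [557.5, 36.0, 160.4]
orientation: [[0.01, 0.359, 0.933], [-0.001, 0.933, -0.359], [-1.0, 0.003, 0.01]]
wrist_force: [1.1, 0.8, 0.0]
opening: 42.1
```

```bash
python3 -c "
from h import *
import json
o=get_obs();c=calibration('wrist');im=camera('wrist');cv2.imwrite('pics/w4.png',im[:,:,::-1])
np.savez('w4.npz',ee=o['ee_pos'],R=o['orientation'],**c)
print(o['clock'],o['ee_pos'],o['orientation'][:,0],o['qvel'])
print(proj(c,[[520,48,70]]))
"
```

```text
5.175 [557.4964469   35.99518047 160.40016834] [ 9.94176876e-03 -9.55398645e-04 -9.99950123e-01] [-0.0085237  -0.00049557 -0.00313835 -0.00364431 -0.00190472  0.00130221]
[[319.07494189 148.44885922]]
```

View pics/w4.png

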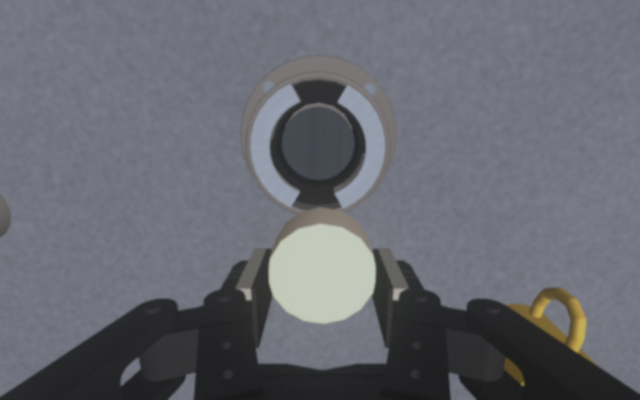

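Clear view of the pot: collar centred near (318,145), gates at (318,92) and (317,198) px. Fitting the collar in the z=70 plane.

```bash
cat > fitpot.py <<'E'
from h import *
from scipy.optimize import least_squares
d=np.load('w4.npz');c={k:(d[k] if d[k].ndim else float(d[k])) for k in('fovy','cx','cy','rvec','tvec')}
im=cv2.imread('pics/w4.png').astype(int)
s=im.sum(2); m=(s>400);m[:70]=0;m[215:]=0;m[:,:240]=0;m[:,395:]=0
m=m.astype(np.uint8);n,l,st,ce=cv2.connectedComponentsWithStats(m)
print([ (tuple(st[i]),ce[i].round(1)) for i in range(1,n) if st[i][4]>100])
P=[];Q=[]
for i in range(1,n):
    if st[i][4]<500: continue
    ys,xs=np.nonzero(l==i); w=np.array([ray(c,(x,y),70)[:2] for x,y in zip(xs,ys)]); P.append(w)
A=np.vstack(P); ctr=(A.min(0)+A.max(0))/2
for it in range(4):
    dd=A-ctr; th=np.arctan2(dd[:,1],dd[:,0]); r=np.hypot(*dd.T)
    b=np.round(th/0.05).astype(int); out=[];inn=[]
    for k in np.unique(b):
        ix=np.where(b==k)[0]
        if len(ix)<15: continue
        out.append(A[ix[r[ix].argmax()]]);inn.append(A[ix[r[ix].argmin()]])
    res=[]
    for S in(np.array(out),np.array(inn)):
        f=least_squares(lambda p:np.hypot(S[:,0]-p[0],S[:,1]-p[1])-p[2],[*ctr,40],loss='soft_l1');res.append(f.x)
    ctr=(res[0][:2]+res[1][:2])/2
print("outer",res[0],"inner",res[1])
dd=A-ctr;r=np.hypot(*dd.T);th=np.arctan2(dd[:,1],dd[:,0])[(r>34)&(r<40)]
h,e=np.histogram(th%(2*np.pi),180,(0,2*np.pi));z=np.where(h<3)[0];print("gap bins",np.round(e[z]+.0175,2))
E
python3 fitpot.py
```

```text
[((np.int32(250), np.int32(84), np.int32(49), np.int32(123), np.int32(2586)), array([271.2, 144.3])), ((np.int32(336), np.int32(85), np.int32(49), np.int32(123), np.int32(2546)), array([363.6, 146.3]))]
outer [519.73544445  46.90191396  43.04281582] inner [519.53819409  47.03429984  31.26435847]
gap bins [2.39 2.43 2.46 2.5  2.53 2.57 2.6  2.64 2.67 2.71 2.74 2.78 2.81 2.84
 2.88 2.91 2.95 2.98 3.02 3.05 3.09 3.12 5.53 5.57 5.6  5.64 5.67 5.71
 5.74 5.78 5.81 5.85 5.88 5.92 5.95 5.99 6.02 6.06 6.09 6.13 6.16 6.2
 6.23 6.27]
```

```bash
python3 -c "
from h import *
o=get_obs();c=calibration('wrist')
p=ray(c,(322.5,273),160.4+13);t=o['orientation'].T@(p-o['ee_pos']);print('tablet top in tool',t)
off=p-o['ee_pos'];print(off)
T=np.array([519.6,47.0]); 
plan((T[0]-off[0],T[1]-off[1],100),None);plan((T[0]-off[0],T[1]-off[1],68),None)
"
```

```text
tablet top in tool [-12.96808648  -0.43737908  -3.20005845]
[-3.27457461  0.75483603 12.93484926]
clock 5.22 pos [557.6  35.8 160.5] psi 1.203 q6 -1.26 q1 -0.06 open 42.1 F [ 0.6  0.8 -0.5]
cmd [ 0.2003 -0.0097 -0.1225] 0.0 rows 1.1 0.0
clock 5.22 pos [557.6  35.8 160.5] psi 1.203 q6 -1.26 q1 -0.06 open 42.1 F [ 0.6  0.8 -0.5]
cmd [ 0.307  -0.01   -0.1236] 0.0 rows 1.6 0.0
```

{"fn": "servo_tool", "kwargs": {"commands": [0.05, -0.01, -0.123, 0, 0.2, -0.01, -0.123, 0, 0.2, -0.01, -0.123, 0, 0.2, -0.01, -0.123, 0, 0.2, -0.01, -0.123, 0]}}

```text
clock: 5.85
ee_pos: [524.8, 46.1, 102.3]
orientation: [[0.014, 0.359, 0.933], [-0.001, 0.933, -0.359], [-1.0, 0.004, 0.014]]
wrist_force: [0.7, -0.5, -0.3]
opening: 42.2
```

```bash
python3 -c "
from h import *
o=get_obs();c=calibration('wrist');im=camera('wrist');cv2.imwrite('pics/w5.png',im[:,:,::-1])
plan((522.9,46.2,68),None)
"
```

```text
clock 5.90 pos [524.6  46.1 102.1] psi 1.203 q6 -1.25 q1 -0.05 open 42.1 F [ 0.4  0.1 -0.4]
cmd [ 0.1136 -0.0022 -0.0071] 0.0 rows 0.5 0.0
```

View pics/w5.png

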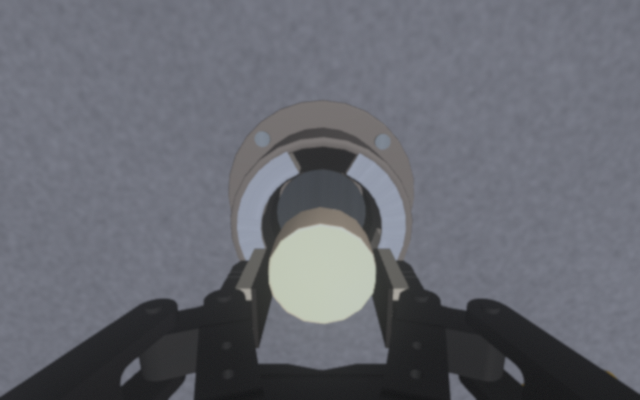

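{"fn": "servo_tool", "kwargs": {"commands": [0.04, -0.002, -0.007, 0, 0.08, -0.002, -0.007, 0, 0.113, -0.002, -0.007, 0, 0.113, -0.002, -0.007, 0, 0.113, -0.002, -0.007, 0]}}

```text
clock: 6.52
ee_pos: [522.9, 46.2, 68.0]
orientation: [[0.014, 0.359, 0.933], [-0.001, 0.933, -0.359], [-1.0, 0.004, 0.013]]
wrist_force: [-1.0, -0.4, -0.3]
opening: 42.4
```

```bash
python3 -c "
from h import *
o=get_obs();c=calibration('wrist');im=camera('wrist');cv2.imwrite('pics/w6.png',im[:,:,::-1])
plan((522.9,46.2,68),None)
"
```

```text
clock 6.58 pos [523.2  46.2  68.3] psi 1.203 q6 -1.25 q1 -0.05 open 41.7 F [-0.3 -0.3 -1.6]
cmd [ 0.0011 -0.0003 -0.0009] 0.0 rows 0.0 0.0
```

View pics/w6.png

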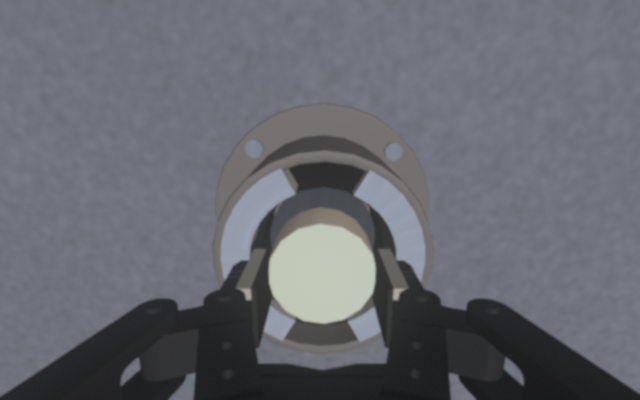

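{"fn": "servo_tool", "kwargs": {"commands": [0, 0, 0, 0, 0, 0, 0, 0, 0, 0, 0, 0, -0.1, 0, 0, 0, -0.25, 0, 0, 0], "jaw": 0}}

```text
clock: 7.2
ee_pos: [520.3, 46.3, 142.4]
orientation: [[0.01, 0.359, 0.933], [-0.001, 0.933, -0.359], [-1.0, 0.002, 0.009]]
wrist_force: [0.6, 0.2, -0.3]
opening: 85.6
```

```bash
python3 -c "
from h import *
o=get_obs();c=calibration('wrist');im=camera('wrist');cv2.imwrite('pics/w7.png',im[:,:,::-1])
plan((474,-252,150),1.277)
"
```

```text
clock 7.25 pos [525.8  46.2 150.5] psi 1.203 q6 -1.25 q1 -0.05 open 85.2 F [2.7 0.6 4.1]
cmd [-8.000e-04 -9.898e-01  1.959e-01] -0.0234 rows 4.8 0.4
```

View pics/w7.png

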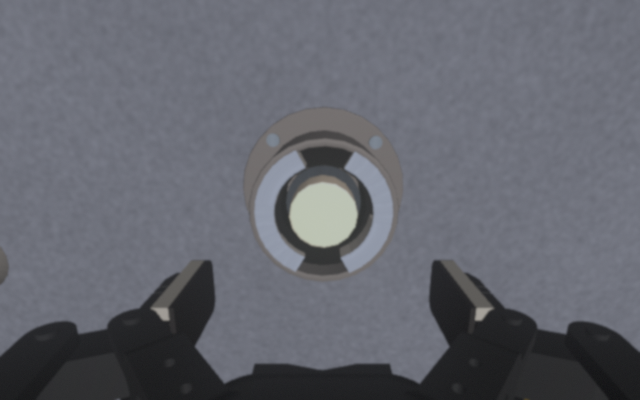

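The tablet lies in the well, flat and centred at about (323,212) px. Now the cap.

{"fn": "servo_tool", "kwargs": {"commands": [-0.06, -0.2, 0.04, -0.023, -0.06, -0.4, 0.08, -0.023, -0.06, -0.6, 0.12, -0.023, -0.06, -0.8, 0.16, -0.023, -0.06, -0.99, 0.196, -0.023]}}

```text
clock: 7.88
ee_pos: [473.2, -254.2, 168.1]
orientation: [[0.024, 0.291, 0.956], [-0.002, 0.957, -0.291], [-1.0, 0.005, 0.024]]
wrist_force: [0.7, -0.6, 0.2]
opening: 85.7
```

{"fn": "servo_tool", "kwargs": {"commands": [0, -0.01, 0, 0, 0, -0.01, 0, 0, 0, -0.01, 0, 0, 0, -0.01, 0, 0, 0, -0.01, 0, 0]}}

```text
clock: 8.5
ee_pos: [472.6, -256.0, 168.1]
orientation: [[0.024, 0.29, 0.957], [-0.002, 0.957, -0.29], [-1.0, 0.005, 0.024]]
wrist_force: [0.3, -0.1, -0.3]
opening: 85.7
```

```bash
python3 -c "
from h import *
o=get_obs();c=calibration('wrist');im=camera('wrist');cv2.imwrite('pics/w8.png',im[:,:,::-1])
np.savez('w8.npz',ee=o['ee_pos'],R=o['orientation'],**c);print(o['orientation'])
plan((474,-252,150),1.277)
"
```

```text
[[ 0.02444773  0.28964     0.95682338]
 [-0.00221693  0.9571228  -0.28967399]
 [-0.99969865  0.00496066  0.02404159]]
clock 8.55 pos [ 472.6 -256.3  168.1] psi 1.277 q6 -1.92 q1 -0.63 open 84.9 F [ 0.6  0.2 -1. ]
cmd [ 0.0604  0.0147 -0.0011] -0.0001 rows 0.3 0.0
```

View pics/w8.png

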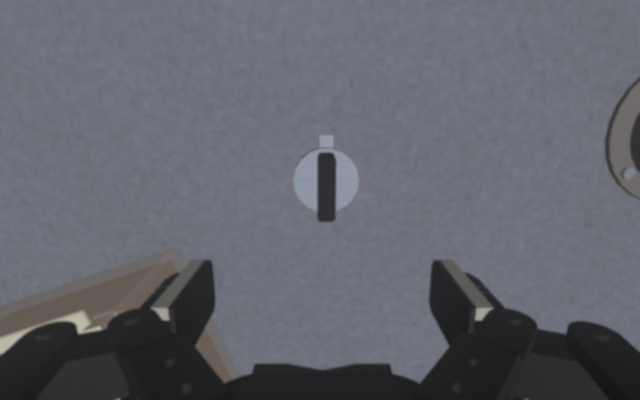

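The cap is seen at disc centre (326,180), bar (326,187), lug at (326,142). The tool tilt has drifted to 0.024 rad because a call started mid-motion froze the transient, so I'll undo that with an opposite transient.

{"fn": "servo_tool", "kwargs": {"commands": [0, 0, 0, 0, -0.1, 0.16, 0, 0, -0.2, 0.32, 0, 0, -0.3, 0.48, 0, 0, -0.4, 0.64, 0, 0]}}

```text
clock: 9.18
ee_pos: [525.5, -70.7, 290.1]
orientation: [[0.025, 0.29, 0.957], [-0.002, 0.957, -0.29], [-1.0, 0.005, 0.025]]
wrist_force: [1.0, 0.1, -0.3]
opening: 85.3
```

{"fn": "servo_tool", "kwargs": {"commands": [0.02, -0.03, 0, 0, 0.08, -0.12, 0, 0, 0.16, -0.25, 0, 0, 0.21, -0.35, 0, 0, 0.22, -0.37, 0, 0]}}

```text
clock: 9.8
ee_pos: [492.6, -178.6, 220.9]
orientation: [[0.021, 0.293, 0.956], [-0.001, 0.956, -0.293], [-1.0, 0.005, 0.02]]
wrist_force: [-0.4, -0.1, 0.1]
opening: 85.2
```

```bash
python3 -c "
from h import *
print(get_obs()['orientation'])
plan((474,-252,150),1.277)
"
```

```text
[[ 2.07203551e-02  2.93422784e-01  9.55758200e-01]
 [-7.85525116e-04  9.55967918e-01 -2.93470139e-01]
 [-9.99785002e-01  5.33003342e-03  2.00384857e-02]]
clock 9.80 pos [ 492.6 -178.6  220.9] psi 1.273 q6 -1.76 q1 -0.49 open 85.2 F [-0.4 -0.1  0.1]
cmd [ 0.2353 -0.2533  0.0076] -0.0013 rows 1.7 0.0
```

{"fn": "servo_tool", "kwargs": {"commands": [0, -0.09, 0.002, 0, 0, -0.18, 0.004, 0, 0, -0.24, 0.007, 0, 0.1, -0.253, 0.007, 0, 0.25, -0.253, 0.007, 0]}}

```text
clock: 10.42
ee_pos: [475.7, -253.5, 147.2]
orientation: [[0.026, 0.294, 0.955], [-0.004, 0.956, -0.294], [-1.0, 0.004, 0.026]]
wrist_force: [-0.2, -0.1, -0.4]
opening: 85.0
```

```bash
python3 -c "
from h import *
print(get_obs()['orientation'][:,0]);camera('wrist')
print(get_obs()['orientation'][:,0])
plan((474,-252,150),1.277)
"
```

```text
[ 0.0257428  -0.00399233 -0.99966063]
[ 0.01384809  0.00466261 -0.99989324]
clock 10.47 pos [ 470.8 -249.8  139. ] psi 1.272 q6 -1.90 q1 -0.63 open 85.5 F [-2.   1.  -3.5]
cmd [-0.0367 -0.0036  0.0129] -0.0015 rows 0.2 0.0
```

{"fn": "servo_tool", "kwargs": {"commands": [0, 0, 0, 0, 0, 0, 0, 0, 0, 0, 0, 0, 0, 0, 0, 0, 0, 0, 0, 0]}}

```text
clock: 11.1
ee_pos: [471.2, -250.0, 139.8]
orientation: [[0.015, 0.294, 0.956], [0.004, 0.956, -0.294], [-1.0, 0.008, 0.013]]
wrist_force: [0.3, 0.5, -0.0]
opening: 85.2
```

```bash
python3 -c "
from h import *
print(get_obs()['orientation'][:,0])
o=get_obs();c=calibration('wrist');im=camera('wrist');cv2.imwrite('pics/w9.png',im[:,:,::-1])
np.savez('w9.npz',ee=o['ee_pos'],R=o['orientation'],**c)
plan((474,-252,150),1.277)
"
```

```text
[ 0.01498813  0.0037879  -0.9998805 ]
clock 11.15 pos [ 471.1 -250.   139.6] psi 1.272 q6 -1.90 q1 -0.63 open 85.4 F [0.5 0.6 0.8]
cmd [-0.0347 -0.0033  0.0118] -0.0015 rows 0.2 0.0
```

View pics/w9.png

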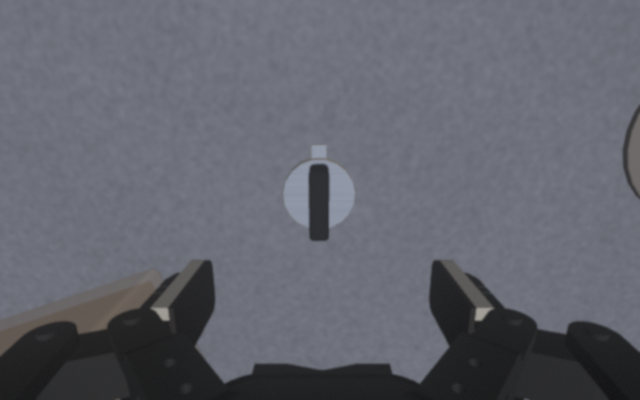

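```bash
python3 -c "
from h import *
d=np.load('w9.npz');c={k:(d[k] if d[k].ndim else float(d[k])) for k in('fovy','cx','cy','rvec','tvec')}
im=cv2.imread('pics/w9.png').astype(int);s=im.sum(2)
m=np.zeros(s.shape,np.uint8);m[150:250,290:350]=(s[150:250,290:350]<200)
cn=max(cv2.findContours(m,0,1)[0],key=len);r=cv2.minAreaRect(cn);print(r)
# rows -> left/right edges
for y in(170,180,200,220,235):
    x=np.nonzero(m[y])[0];print(y,x.min(),x.max())
p=ray(c,r[0],48);print(p)
ys=np.arange(172,234);mx=np.array([np.nonzero(m[y])[0].mean() for y in ys]);f=np.polyfit(ys,mx,1)
a=ray(c,(np.polyval(f,165),165),48);b=ray(c,(np.polyval(f,239),239),48);print(a,b,'angle',np.arctan2(*(a-b)[1::-1]), np.linalg.norm(a-b))
# disc
M=np.zeros(s.shape,np.uint8);M[158:232,275:362]=(s[158:232,275:362]>430)
cn=max(cv2.findContours(cv2.morphologyEx(M|m,cv2.MORPH_CLOSE,np.ones((3,3))),0,1)[0],key=len);print(cv2.boundingRect(cn))
W=np.array([ray(c,q[0],14)[:2] for q in cn]);(cx,cy),R=cv2.minEnclosingCircle(W.astype(np.float32));print(cx,cy,R)
"
```

```text
((318.5, 202.0), (74.0, 17.0), 90.0)
170 310 327
180 310 327
200 310 327
220 310 327
235 310 327
[ 467.59651815 -251.2581372    48.        ]
[ 443.66066761 -243.86045787   48.        ] [ 492.98475846 -259.10469606   48.        ] angle 2.841842305111726 51.626085810642046
(284, 161, 70, 79)
476.1061706542969 -253.73504638671875 31.61005401611328
```

```bash
python3 -c "
from h import *
d=np.load('w9.npz');c={k:(d[k] if d[k].ndim else float(d[k])) for k in('fovy','cx','cy','rvec','tvec')}
im=cv2.imread('pics/w9.png')
t=2.8418;u=np.array([np.cos(t),np.sin(t)]);v=np.array([-u[1],u[0]])
big=cv2.resize(im[130:260,250:390],None,fx=4,fy=4,interpolation=2)
for ctr,col in(((469.1,-251.7),(0,0,255)),):
    ctr=np.array(ctr);a=np.linspace(0,6.283,80)
    sets=[[*(ctr+28*(np.cos(q)*u+np.sin(q)*v)),14] for q in a]
    box=[[*(ctr+sx*25*u+sy*7*v),48] for sx,sy in((1,1),(1,-1),(-1,-1),(-1,1),(1,1))]
    lug=[[*(ctr+sx*u+sy*6*v),6] for sx,sy in((37.5,1),(37.5,-1),(28,-1))]
    for S in(sets,box,lug):
        p=(proj(c,S)-[250,130]+.5)*4; cv2.polylines(big,[p.round().astype(np.int32)],False,col,1)
cv2.imwrite('pics/c9.png',big)
plan((469.1,-251.7,65),2.8418-np.pi/2)
"
```

```text
clock 11.15 pos [ 471.1 -250.   139.6] psi 1.272 q6 -1.90 q1 -0.63 open 85.4 F [0.5 0.6 0.8]
cmd [ 0.2484 -0.0095 -0.0078] 0.0004 rows 1.2 0.0
```

View pics/c9.png

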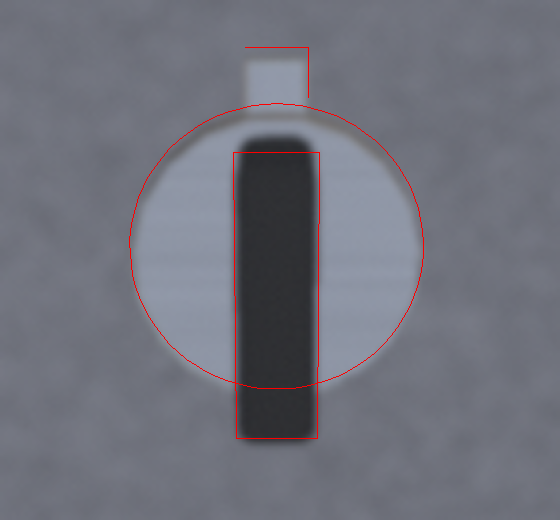

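{"fn": "servo_tool", "kwargs": {"commands": [0, -0.009, -0.004, 0, 0, -0.009, -0.004, 0, 0, -0.009, -0.004, 0, 0.1, -0.009, -0.004, 0, 0.25, -0.009, -0.004, 0]}}

```text
clock: 11.78
ee_pos: [472.2, -253.3, 65.7]
orientation: [[0.019, 0.294, 0.956], [0.001, 0.956, -0.294], [-1.0, 0.006, 0.018]]
wrist_force: [-0.0, 0.3, -0.8]
opening: 85.3
```

```bash
python3 -c "
from h import *
camera('wrist')
print(get_obs()['orientation'][:,0])
plan((470.3,-252,20),2.8418-np.pi/2)
"
```

```text
[ 0.00772276  0.00910996 -0.99992868]
clock 11.82 pos [ 466.8 -249.5   58.1] psi 1.272 q6 -1.91 q1 -0.63 open 85.5 F [-2.9  1.3 -3.1]
cmd [ 0.1271 -0.006   0.0131] 0.0003 rows 0.6 0.0
```

{"fn": "servo_tool", "kwargs": {"commands": [0, 0, 0, 0, 0, 0, 0, 0, 0, 0, 0, 0, 0, 0, 0, 0, 0, 0, 0, 0]}}

```text
clock: 12.45
ee_pos: [467.3, -249.8, 59.0]
orientation: [[0.009, 0.294, 0.956], [0.008, 0.956, -0.294], [-1.0, 0.01, 0.006]]
wrist_force: [0.6, -0.5, -0.2]
opening: 85.7
```

```bash
python3 -c "
from h import *
print(get_obs()['orientation'][:,0])
o=get_obs();c=calibration('wrist');im=camera('wrist');cv2.imwrite('pics/w10.png',im[:,:,::-1])
np.savez('w10.npz',ee=o['ee_pos'],R=o['orientation'],**c)
print(proj(c,[[470.3,-252,48],[470.3,-252,14]]))
plan((470.3,-252,20),2.8418-np.pi/2)
"
```

```text
[ 0.0090229   0.00812642 -0.99992627]
[[320.54750302 263.12335211]
 [320.12332945 236.91645028]]
clock 12.50 pos [ 467.1 -249.7   58.7] psi 1.272 q6 -1.91 q1 -0.63 open 85.1 F [-0.   0.1  0.6]
cmd [ 0.1291 -0.0056  0.0116] 0.0003 rows 0.6 0.0
```

View pics/w10.png

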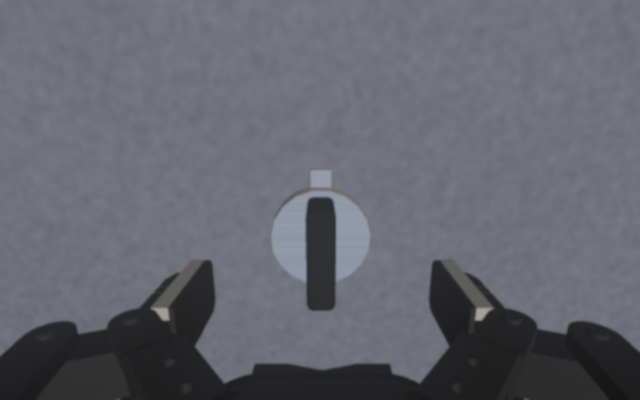

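The cap is now at (320,237), as the model predicts. Descending to grasp height.

{"fn": "servo_tool", "kwargs": {"commands": [0.04, -0.005, 0.011, 0, 0.08, -0.005, 0.011, 0, 0.115, -0.005, 0.011, 0, 0.128, -0.005, 0.011, 0, 0.128, -0.005, 0.011, 0]}}

```text
clock: 13.12
ee_pos: [469.7, -251.5, 19.6]
orientation: [[0.008, 0.294, 0.956], [0.009, 0.956, -0.294], [-1.0, 0.011, 0.004]]
wrist_force: [-0.1, -0.2, 0.1]
opening: 85.1
```

{"fn": "servo_tool", "kwargs": {"commands": [0, 0, 0, 0, 0, 0, 0, 0, 0, 0, 0, 0, 0, 0, 0, 0, 0, 0, 0, 0], "jaw": 1, "force": 100}}

```text
clock: 13.75
ee_pos: [470.0, -251.6, 20.1]
orientation: [[0.008, 0.294, 0.956], [0.009, 0.956, -0.294], [-1.0, 0.011, 0.005]]
wrist_force: [-0.3, 1.7, 3.2]
opening: 12.3
```

```bash
python3 -c "
from h import *
print(get_obs()['orientation'])
o=get_obs();c=calibration('wrist');im=camera('wrist');cv2.imwrite('pics/w11.png',im[:,:,::-1])
plan((470.3,-252,20),2.8418-np.pi/2)
"
```

```text
[[ 0.00784866  0.2942814   0.95568659]
 [ 0.00905076  0.95565597 -0.2943463 ]
 [-0.99992824  0.01095991  0.00483714]]
clock 13.80 pos [ 469.9 -251.6   20. ] psi 1.272 q6 -1.91 q1 -0.63 open 12.3 F [-0.4  0.4  2.7]
cmd [ 0.0001 -0.0011  0.0016] 0.0003 rows 0.0 0.0
```

View pics/w11.png

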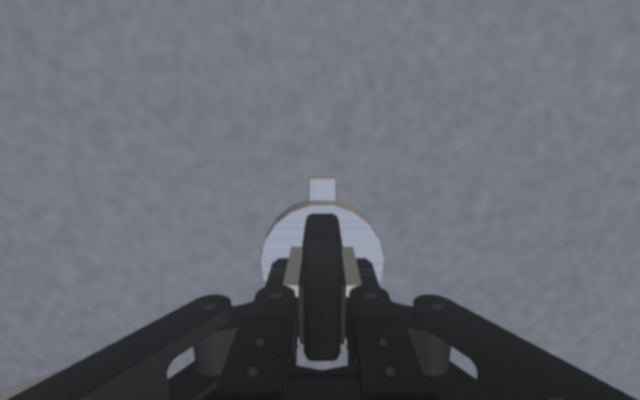

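Gripped; the opening reads 12.3. Working out where the cap's axis sits in the tool.

```bash
python3 -c "
from h import *
o=get_obs();c=calibration('wrist');R=o['orientation']
im=cv2.imread('pics/w11.png').astype(int).sum(2)
print(im[172:184,322]); print(im[186,300:345])
lt=ray(c,(322,177.3),6);t=R.T@(lt-o['ee_pos']);print('lug tip tool',t,' -> centre z', t[2]+37.5)
for s,l in ((-1,262),(1,383.5)):
    p=ray(c,(l,258),14);print('disc side',R.T@(p-o['ee_pos']))
b=ray(c,(322,360),48);print('bar end',R.T@(b-o['ee_pos']))
plan((519.6,47,140),-0.385+np.pi/2)
"
```

```text
[377 378 377 371 362 366 406 455 483 494 496 496]
[374 375 377 377 379 377 377 363 364 404 453 477 486 490 490 492 493 496
 496 498 498 498 496 496 494 493 494 496 498 495 498 496 494 485 463 412
 374 364 365 365 364 365 364 363 362]
lug tip tool [ 13.85478412  -0.68446483 -36.15509637]  -> centre z 1.3449036316524854
disc side [  5.72786981 -27.24593195  -1.3490408 ]
disc side [ 6.32150686 26.7386786  -1.16206181]
bar end [-27.85719317  -0.61362089  24.96006835]
clock 13.80 pos [ 469.9 -251.6   20. ] psi 1.272 q6 -1.91 q1 -0.63 open 12.3 F [-0.4  0.4  2.7]
cmd [-0.3895  1.0042 -0.1328] 0.0275 rows 5.2 0.5
```

{"fn": "servo_tool", "kwargs": {"commands": [-0.1, 0, 0, 0, -0.3, 0.08, 0, 0, -0.4, 0.22, -0.02, 0.01, -0.41, 0.35, -0.05, 0.02, -0.41, 0.4, -0.05, 0.027]}}

```text
clock: 14.42
ee_pos: [489.8, -131.5, 144.6]
orientation: [[0.008, 0.373, 0.928], [0.009, 0.928, -0.373], [-1.0, 0.012, 0.004]]
wrist_force: [-0.3, -1.3, -2.1]
opening: 12.0
```

```bash
python3 -c "
from h import *
print(get_obs()['orientation'][:,0])
plan((519.2,47.6,140),-0.385+np.pi/2)
"
```

```text
[ 0.00827372  0.0092882  -0.99992263]
clock 14.43 pos [ 489.8 -131.5  144.6] psi 1.188 q6 -1.60 q1 -0.41 open 12.0 F [-0.3 -1.3 -2.1]
cmd [ 0.0218  0.5904 -0.132 ] 0.0008 rows 2.9 0.0
```

{"fn": "servo_tool", "kwargs": {"commands": [0.01, 0.17, -0.04, 0, 0.02, 0.35, -0.08, 0, 0.022, 0.5, -0.11, 0, 0.022, 0.575, -0.13, 0, 0.022, 0.59, -0.132, 0]}}

```text
clock: 15.05
ee_pos: [518.6, 48.8, 139.3]
orientation: [[0.007, 0.371, 0.929], [0.009, 0.929, -0.371], [-1.0, 0.011, 0.003]]
wrist_force: [-0.1, 1.0, -0.6]
opening: 12.4
```

```bash
python3 -c "
from h import *
o=get_obs();c=calibration('wrist');im=camera('wrist');cv2.imwrite('pics/w12.png',im[:,:,::-1])
np.savez('w12.npz',ee=o['ee_pos'],R=o['orientation'],**c)
print(o['orientation'][:,0])
plan((519.2,47.6,110),-0.385+np.pi/2)
"
```

```text
[ 0.00717163  0.00921187 -0.99993185]
clock 15.10 pos [518.8  48.3 139.4] psi 1.190 q6 -1.24 q1 -0.05 open 12.7 F [-0.8 -0.2 -0.9]
cmd [ 0.098  -0.0028  0.0017] 0.0014 rows 0.5 0.0
```

View pics/w12.png

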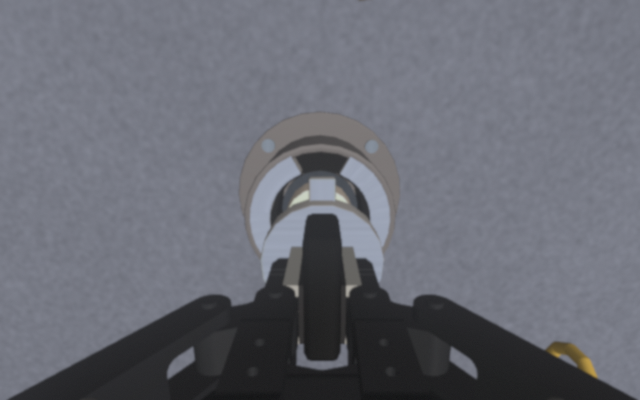

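{"fn": "servo_tool", "kwargs": {"commands": [0.05, -0.003, 0.002, 0.001, 0.1, -0.003, 0.002, 0.001, 0.14, -0.003, 0.002, 0.001, 0.155, -0.003, 0.002, 0.001, 0.155, -0.003, 0.002, 0.001]}}

```text
clock: 15.72
ee_pos: [519.0, 47.4, 92.3]
orientation: [[0.006, 0.375, 0.927], [0.009, 0.927, -0.375], [-1.0, 0.011, 0.002]]
wrist_force: [-0.5, -0.9, -0.9]
opening: 12.5
```

```bash
python3 -c "
from h import *
o=get_obs();c=calibration('wrist');im=camera('wrist');cv2.imwrite('pics/w13.png',cv2.resize(im[100:400,170:470],None,fx=2,fy=2)[:,:,::-1])
print(o['orientation'][:,0])
plan((519.2,47.6,76),-0.385+np.pi/2)
"
```

```text
[ 0.00628748  0.00928256 -0.99993715]
clock 15.78 pos [519.5  47.5  92.9] psi 1.187 q6 -1.24 q1 -0.05 open 12.2 F [-0.3  0.8 -0.8]
cmd [ 0.0562 -0.0007 -0.0013] 0.0003 rows 0.3 0.0
```

View pics/w13.png

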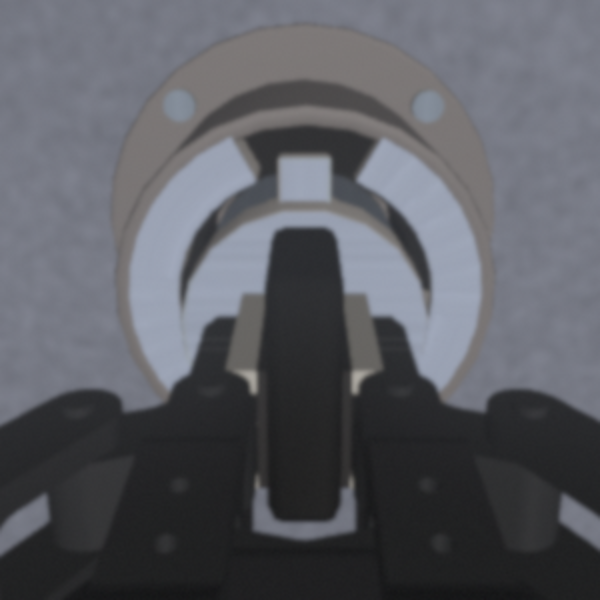

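The lug sits in the middle of the gate and the disc is centred in the bore. Lowering onto the tablet and pressing.

{"fn": "servo_tool", "kwargs": {"commands": [0.008, 0, -0.001, 0, 0.016, 0, -0.001, 0, 0.022, 0, -0.001, 0, 0.028, 0, -0.001, 0, 0.034, 0, -0.001, 0]}}

```text
clock: 16.4
ee_pos: [519.5, 47.7, 83.2]
orientation: [[0.008, 0.375, 0.927], [0.009, 0.927, -0.375], [-1.0, 0.011, 0.004]]
wrist_force: [-1.6, 0.1, 4.3]
opening: 12.0
```

```bash
python3 -c "
from h import *
plan((519.2,47.6,76),-0.385+np.pi/2);print(get_obs()['torque'])
"
```

```text
clock 16.40 pos [519.5  47.7  83.2] psi 1.187 q6 -1.24 q1 -0.05 open 12.0 F [-1.6  0.1  4.3]
cmd [ 0.0239 -0.0009 -0.0009] 0.0003 rows 0.1 0.0
[-0.06972652  0.38495524 -0.00440265]
```

{"fn": "servo_tool", "kwargs": {"commands": [0.008, -0.001, -0.001, 0, 0.016, -0.001, -0.001, 0, 0.022, -0.001, -0.001, 0, 0.026, -0.001, -0.001, 0, 0.026, -0.001, -0.001, 0]}}

```text
clock: 17.02
ee_pos: [519.5, 47.6, 76.2]
orientation: [[0.008, 0.374, 0.927], [0.009, 0.927, -0.375], [-1.0, 0.011, 0.004]]
wrist_force: [-3.0, 0.2, 6.1]
opening: 12.4
```

```bash
python3 -c "
from h import *
o=get_obs();im=camera('wrist');cv2.imwrite('pics/w14.png',cv2.resize(im[100:400,170:470],None,fx=2,fy=2)[:,:,::-1])
plan((519.2,47.6,76),-0.385+np.pi/2);print(get_obs()['torque'],get_obs()['orientation'][:,0])
"
```

```text
clock 17.07 pos [519.5  47.6  76.2] psi 1.187 q6 -1.24 q1 -0.05 open 12.1 F [-2.6  0.4  7.8]
cmd [ 0.0008 -0.0004 -0.0009] 0.0004 rows 0.0 0.0
[-0.08158841  0.63542523 -0.04765609] [ 0.00780261  0.00906592 -0.99992846]
```

View pics/w14.png

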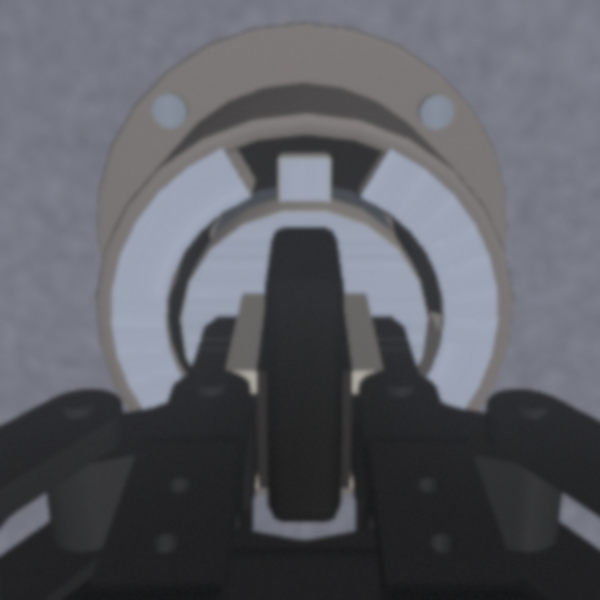

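Foot is about 56–57 mm with roughly 8–9 N. Pressing 1 mm more and turning clockwise.

{"fn": "servo_tool", "kwargs": {"commands": [0.004, 0, -0.001, 0, 0.004, 0, -0.001, 0.04, 0.004, 0, -0.001, 0.09, 0.004, 0, -0.001, 0.14, 0.004, 0, -0.001, 0.17]}}

```text
clock: 17.7
ee_pos: [521.8, 47.6, 76.9]
orientation: [[0.013, 0.796, 0.605], [0.009, 0.605, -0.796], [-1.0, 0.016, 0.001]]
wrist_force: [-0.3, 0.3, 7.1]
opening: 12.1
```

```bash
python3 -c "
from h import *
o=get_obs();im=camera('wrist');cv2.imwrite('pics/w15.png',cv2.resize(im[100:400,170:470],None,fx=2,fy=2)[:,:,::-1])
plan((519.2,47.6,75),1.186-1.40);print(get_obs()['torque'],get_obs()['orientation'][:,0])
"
```

```text
clock 17.75 pos [521.7  47.6  76.9] psi 0.648 q6 -0.70 q1 -0.05 open 12.4 F [-0.6  1.4  7.3]
cmd [ 0.0063 -0.0069 -0.005 ] 0.2744 rows 0.1 4.6
[-0.12052153  0.15032983  0.01131867] [ 0.01311947  0.00861391 -0.99987683]
```

View pics/w15.png

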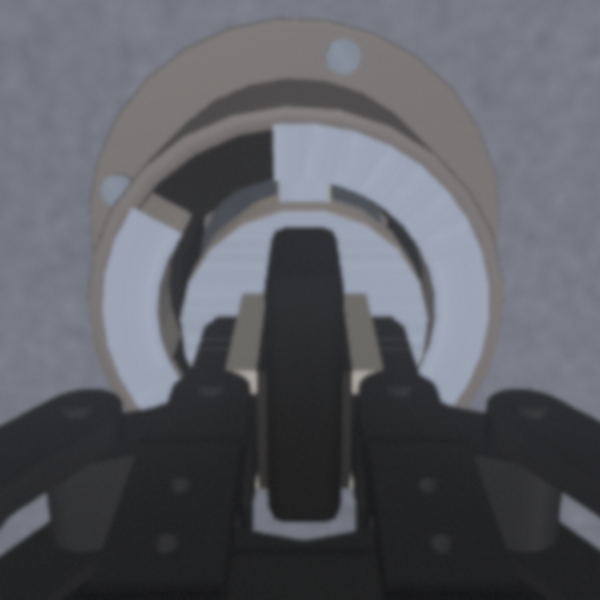

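The lug has passed under the lip with the gate left behind. Continuing the turn to about 1.40 rad, correcting depth and centre.

{"fn": "servo_tool", "kwargs": {"commands": [0.006, -0.006, -0.004, 0.04, 0.006, -0.006, -0.004, 0.09, 0.006, -0.006, -0.004, 0.14, 0.006, -0.006, -0.004, 0.19, 0.006, -0.006, -0.004, 0.23]}}

```text
clock: 18.38
ee_pos: [522.6, 47.8, 77.2]
orientation: [[0.02, 0.997, -0.078], [0.009, -0.078, -0.997], [-1.0, 0.019, -0.011]]
wrist_force: [0.4, 1.5, 7.5]
opening: 12.4
```

```bash
python3 -c "
from h import *
o=get_obs()
plan((519.2,47.6,75),1.186-1.40);print(get_obs()['torque'],get_obs()['orientation'][:,0])
"
```

```text
clock 18.38 pos [522.6  47.8  77.2] psi -0.078 q6 0.02 q1 -0.05 open 12.4 F [0.4 1.5 7.5]
cmd [ 0.007  -0.0115  0.0017] 0.0432 rows 0.1 0.7
[ 0.20465738 -0.07586651  0.19781529] [ 0.01974415  0.00903121 -0.99976428]
```

{"fn": "servo_tool", "kwargs": {"commands": [0.004, -0.006, 0, 0.02, 0.004, -0.006, 0, 0.04, 0.004, -0.006, 0, 0.042, 0.004, -0.006, 0, 0.042, 0.004, -0.006, 0, 0.042]}}

```text
clock: 19.0
ee_pos: [522.8, 47.9, 77.5]
orientation: [[0.024, 0.978, -0.208], [0.009, -0.208, -0.978], [-1.0, 0.021, -0.013]]
wrist_force: [-0.7, -0.3, 7.2]
opening: 12.3
```

```bash
python3 -c "
from h import *
o=get_obs();im=camera('wrist');cv2.imwrite('pics/w16.png',cv2.resize(im[100:400,170:470],None,fx=2,fy=2)[:,:,::-1])
plan((519.2,47.6,80),1.186-1.40);print(get_obs()['torque'],get_obs()['orientation'][:,0])
"
```

```text
clock 19.05 pos [522.8  47.9  77.5] psi -0.210 q6 0.15 q1 -0.05 open 12.2 F [-0.7 -0.7  7.4]
cmd [-0.0085 -0.0115  0.0033] 0.0014 rows 0.1 0.0
[-0.05636117  0.24858371  0.1140111 ] [ 0.02375064  0.00863916 -0.99968058]
```

View pics/w16.png

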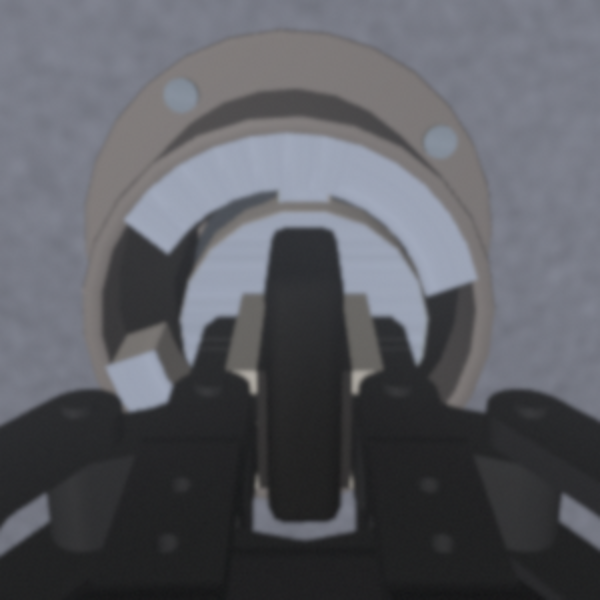

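Turned 1.396 rad, so the lugs are past the gates and under the lip pocket. Easing up, then releasing.

{"fn": "servo_tool", "kwargs": {"commands": [-0.003, -0.004, 0, 0, -0.006, -0.006, 0, 0, -0.01, -0.006, 0, 0, -0.01, -0.006, 0, 0, -0.01, -0.006, 0, 0]}}

```text
clock: 19.68
ee_pos: [522.4, 47.9, 80.4]
orientation: [[0.027, 0.978, -0.208], [0.008, -0.208, -0.978], [-1.0, 0.025, -0.014]]
wrist_force: [4.7, -0.6, -1.6]
opening: 12.3
```

```bash
python3 -c "
from h import *
plan((519.2,47.6,80),1.186-1.40);print(get_obs()['torque'],get_obs()['orientation'][:,0])
"
```

```text
clock 19.68 pos [522.4  47.9  80.4] psi -0.210 q6 0.16 q1 -0.05 open 12.3 F [ 4.7 -0.6 -1.6]
cmd [ 0.0011 -0.0104  0.0034] 0.0013 rows 0.1 0.0
[-0.4279679  -0.72817635 -0.05321129] [ 0.02741573  0.00816779 -0.99959075]
```

{"fn": "servo_tool", "kwargs": {"commands": [0, 0, 0, 0, 0, 0, 0, 0, 0, 0, 0, 0, -0.03, 0, 0, 0, -0.08, 0, 0, 0], "jaw": 0}}

```text
clock: 20.3
ee_pos: [521.3, 47.8, 104.8]
orientation: [[0.026, 0.978, -0.208], [0.008, -0.208, -0.978], [-1.0, 0.024, -0.014]]
wrist_force: [0.6, 0.4, -0.3]
opening: 85.4
```

{"fn": "servo_tool", "kwargs": {"commands": [-0.08, 0, 0, 0, -0.18, 0, 0, 0, -0.25, 0, 0, 0, -0.27, 0, 0, 0, -0.27, 0, 0, 0]}}

```text
clock: 20.92
ee_pos: [519.4, 47.1, 186.5]
orientation: [[0.027, 0.978, -0.208], [0.008, -0.208, -0.978], [-1.0, 0.025, -0.014]]
wrist_force: [-0.5, 0.5, 0.2]
opening: 85.2
```

```bash
python3 -c "
from h import *
o=get_obs();c=calibration('wrist');im=camera('wrist');cv2.imwrite('pics/w17.png',im[:,:,::-1])
np.savez('w17.npz',ee=o['ee_pos'],R=o['orientation'],**c)
im=camera('scene');cv2.imwrite('pics/s17.png',cv2.resize(im[150:330,240:520],None,fx=2.8,fy=2.8,interpolation=2)[:,:,::-1])
plan((519.2,47.6,80))
"
```

```text
clock 21.02 pos [518.4  47.2 184.9] psi -0.210 q6 0.16 q1 -0.05 open 85.6 F [ 0.5 -0.  -0.3]
cmd [ 0.3495 -0.0055  0.0027] 0.0 rows 1.7 0.0
```

View pics/w17.png

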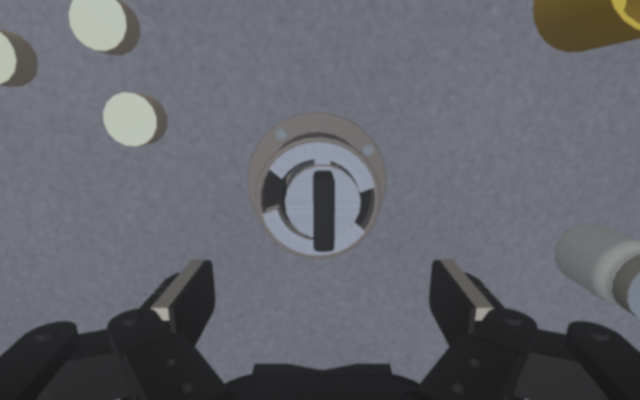

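View pics/s17.png

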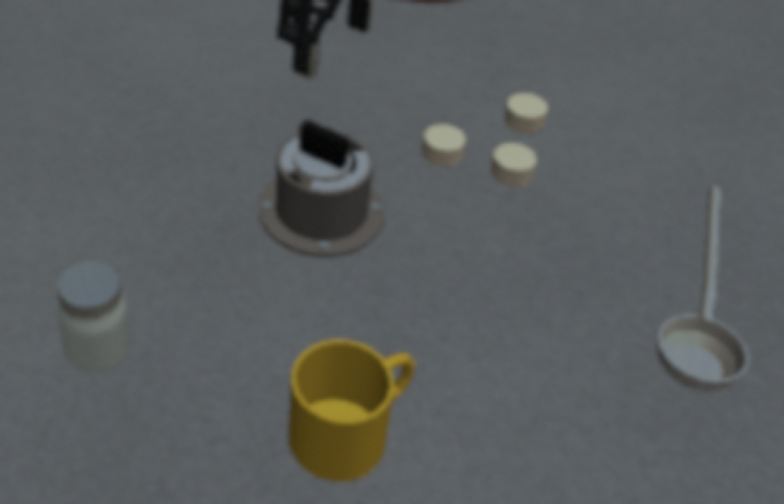

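The cap is released and sits in the pot, bar at (323,211) px, gates at (273,190) and (368,206). Checking its angle, height and level numerically.

```bash
python3 -c "
from h import *
d=np.load('w17.npz');c={k:(d[k] if d[k].ndim else float(d[k])) for k in('fovy','cx','cy','rvec','tvec')}
im=cv2.imread('pics/w17.png');s=im.astype(int).sum(2)
m=np.zeros(s.shape,np.uint8);m[168:253,305:345]=s[168:253,305:345]<180
ys=np.arange(176,246);mx=np.array([np.nonzero(m[y])[0].mean() for y in ys]);f=np.polyfit(ys,mx,1)
Y=np.nonzero(m.any(1))[0];print(Y.min(),Y.max(),f,np.nonzero(m[210])[0][[0,-1]])
for z in(105,109):
  a=ray(c,(np.polyval(f,171),171),z);b=ray(c,(np.polyval(f,251),251),z);ang=np.arctan2(*(a-b)[1::-1]);print(z,ang,'turn',(-0.385-ang)%np.pi,'ctr from far end',b+25*(a-b)/np.linalg.norm(a-b))
big=cv2.resize(im[100:270,230:400],None,fx=3.5,fy=3.5,interpolation=2)
a=np.linspace(0,6.283,90)
bx=np.array([np.cos(ang),np.sin(ang)]);v=np.array([-bx[1],bx[0]])
def dr(S,col):
    p=(proj(c,S)-[230,100]+.5)*3.5;cv2.polylines(big,[p.round().astype(np.int32)],False,col,1)
dr([[519.6+43*np.cos(q),47+43*np.sin(q),70] for q in a],(0,255,0))
dr([[519.6+31*np.cos(q),47+31*np.sin(q),70] for q in a],(0,255,0))
for g in(-.385,-.385+np.pi): dr([[519.6,47,70],[519.6+43*np.cos(g),47+43*np.sin(g),70]],(0,255,255))
C=np.array([520.5,47]);
dr([[C[0]+28*np.cos(q),C[1]+28*np.sin(q),75] for q in a],(0,0,255))
dr([[*(C+sx*25*bx+sy*7*v),109] for sx,sy in((1,1),(1,-1),(-1,-1),(-1,1),(1,1))],(0,0,255))
cv2.imwrite('pics/c17.png',big)
"
```

```text
172 249 [-5.39760301e-03  3.24800481e+02] [315 333]
105 1.3582620983614548 turn 1.3983305552283383 ctr from far end [522.76685955  45.3011305  105.        ]
109 1.3582620983614562 turn 1.398330555228337 ctr from far end [522.98175999  46.89464491 109.        ]
```

View pics/c17.png

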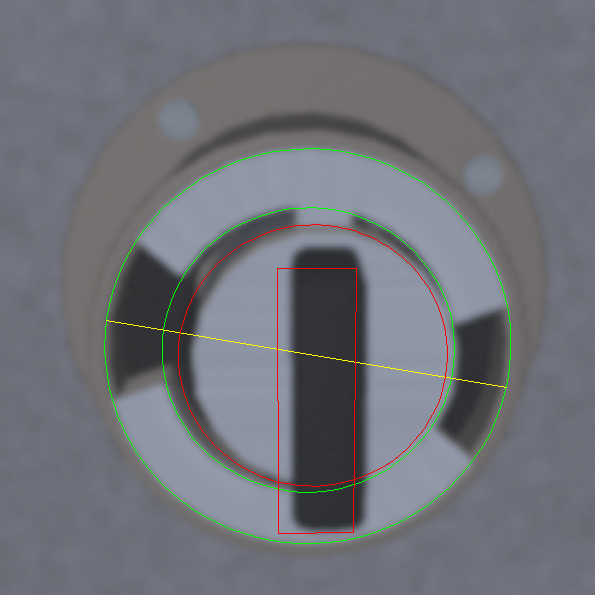

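```bash
python3 -c "
from h import *
im=camera('top');c=calibration('top');cv2.imwrite('pics/t18.png',im[:,:,::-1])
for n,z in (('cup',40),('jar',42),('ladle',10),('crate',125)):
    o=outline_of('top',n)
    if o: print(n,round(o[0]['p'],2),np.round(ray(c,cen(o[0]['region']),z)[:2],1))
c=calibration('scene');im=camera('scene')[:,:,::-1]
big=np.ascontiguousarray(cv2.resize(im[175:245,320:395],None,fx=8,fy=8,interpolation=2))
C=np.array([522.3,47]);a=1.358;u=np.array([np.cos(a),np.sin(a)])
for z,col in((109,(0,0,255)),(114,(0,255,255))):
    p=(proj(c,[[*(C+s*25*u),z] for s in(1,-1)])-[320,175]+.5)*8;cv2.polylines(big,[p.round().astype(np.int32)],False,col,1)
cv2.imwrite('pics/s18.png',big)
"
```

```text
cup 0.7 [764.8 155.4]
jar 0.6 [763.2 -76.7]
ladle 0.92 [524.8 416. ]
crate 0.71 [ 624.5 -475.3]
```

View pics/s18.png

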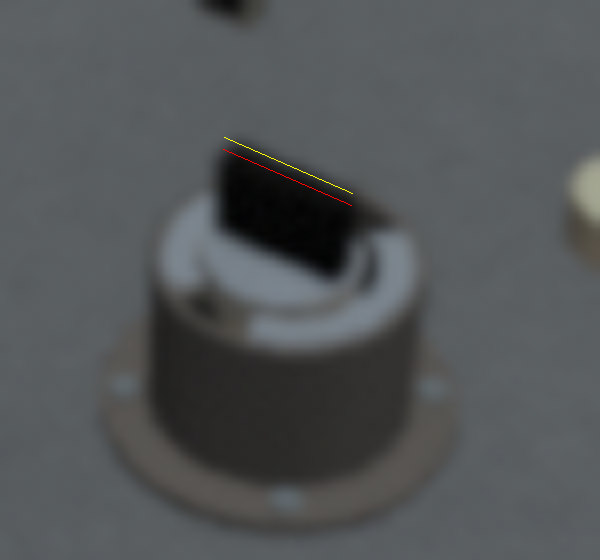

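The bar's top edge lies on the red line (109 mm), which puts the foot at about 61 mm, and it is level. The bystanders haven't moved. Handing in.

```bash
python3 -c "
from plant import *
print(get_obs()['clock']);print(hand_in())"
```

```text
21.325
the job is handed in; nothing more can be done
None
```

The tablet is loaded, the cap is closed and locked, and I handed the job in at about 21.3 s with the gripper open and clear above the pot. The hand-in reports no verdict.

- **Tablet:** I took the one farthest from the base (about 525 mm) and dropped it into the well. The wrist picture before closing showed it flat and near the middle.
- **Cap:** I lowered it through the gates, pressed it down to a foot height of about 57 mm, turned it clockwise and let it spring up.
- **Lock check:** The last pictures give a turn of 1.398 rad (range 1.28–1.47). The bar sits level, with the foot at about 61 mm. As I eased up, the upward push on the wrist (about 7 N) fell to about zero, so the collar is holding the cap down.
- **Bystanders:** Cup, jar, ladle and crate measure within about 1.3 mm of where they started, which is within measuring noise.

**What didn't come out perfectly:**
- The cap ended about 3 mm off the pot's axis, against one side of the bore.
- The tool drifted to about 0.027 rad of tilt during the turn.
- My position estimates for the cap disagreed with each other by about 2 mm.

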